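# Shut the shape sorter and set its sliding stop

## Task

With the fingertips only, push the swing door of the yellow shape sorter fully shut; then push the upright wooden stop along its rail, past the first notch, until its spring pin drops into the second notch, the one in front of the door, so that the door stays shut. Grip and lift nothing, and leave the other toys where they stand.

Things in the scene. Friction and masses are not known exactly. Their poses are not given: they have to be found in the camera images.
- sorter: Fixed yellow shape sorter box with shape holes in its top, 110 mm high. Origin: on the table under the middle of its front face. x points from the front into the box, y along the front (to the robot's left at yaw 0), z up. The box fills x 0 to 130, y -70 to 70 mm; the door closes its front. A fixed wooden rail lies in front of it, parallel to y.
- sorter_door (a joint): Yellow swing door on the sorter's front: plain panel 8 mm thick, 118 mm from hinge to free edge, z 36 to 106 mm (swings above the rail). Upright hinge at its left (+y) end. 0 = shut, against a stop; grows as the free edge swings out to the sorter's -x (rad, range 0 to 1.6). Friction holds it where it is left; about 1 N at the free edge moves it.
- door_hinge (a point): The door's hinge axis at mid height of the door: at (-5, 62, 71) mm in the sorter's frame. From above, the door opened by angle a points from here to (-sin a, -cos a) in the sorter's frame; the panel reaches 4 mm to either side of this line.
- door_edge (a point): Middle of the free upright edge of the door, on its outer face, 71 mm above the table.
- stop_slide (a joint): Stop's place along the rail (m), growing to the sorter's +y, range 0 to 0.195: its centre is at x -35 mm, y -165 mm + this value in the sorter's frame. First notch at 0.080, second (the goal) at 0.155. Sliding takes 1 to 2 N; within about 5 mm of a notch's centre the pin drops and draws the stop in, so the push falls off; pushing it out again takes about 6 to 8 N.
- stop_pin (a joint): How far the stop's upright spring pin has sunk (m): 0 while its foot rides on the flat of the rail, about 0.005 when it has dropped into a notch, negative when it is pulled up. A spring presses it down with about 6 N; it works by itself as the stop slides.
- stop_top (a point): Middle of the top of the stop, 118 mm above the table: an upright wooden block 26 mm (x) by 24 mm (y, along the rail) by 85 mm high, just above the rail. It slides along the rail only. Set in the second notch, its back stands 13 mm in front of the shut door.
- pin_top (a point): Top of the round spring pin, 11 mm thick, seen in a 12 mm hole in the middle of the stop's top: 1 mm below the stop's top (117 mm above the table) on the flat of the rail, 6 mm below it when the pin has dropped into a notch.
- door_notch (a point): Centre of the rail's second notch (y -10 mm in the sorter's frame), where the stop has to end, level with the rail's top, 30 mm above the table. The rail is 40 mm wide (sorter x -55 to -15), y -195 to 65 mm, with end lips 12 mm high and two V notches across its top, 16 mm wide, 7 mm deep; the first is centred at y -85 mm.
- maple_peg: Bystander: loose upright maple peg, 18 mm thick, 45 mm high, standing in front of the rail. Origin: centre of its underside.
- loose_cylinder: Bystander: loose wooden cylinder, 34 mm diameter, 45 mm high, standing in front of the door's swing. Origin: centre of its underside.
- bridge_block: Bystander: loose wooden bridge block 30 x 60 x 26 mm, lying on the sorter's top towards the back. Origin: centre of its underside.
- turntable: Bystander: birch turntable, 180 mm diameter, with a green cylinder puzzle on it, 86 mm high in all. Origin: centre of its underside.
- ring_stacker: Bystander: blue silicone ring stacker, 100 mm diameter, 112 mm high. Origin: centre of its underside.
- peg_bowl: Bystander: steel bowl of pegs, 130 mm diameter, 50 mm high. Origin: centre of its underside.
- toy_car: Bystander: wooden toy car 100 mm long, 54 mm high, nearer the robot and to its left. Origin: centre of its underside.

How it is judged:
On the way, in this order (a step that is already met when the one before it is completed fails the run):
1. the door is pushed shut while the stop is still clear of the door (value of joint sorter_door below 0.07 rad and value of joint stop_slide below 0.1 m), for 0.2 s.
2. the pin of the stop has dropped into the second notch (value of joint stop_slide between 0.15 and 0.16 m and value of joint stop_pin above 0.0035 m), for 0.2 s.
At the end, for the whole second after the job is handed in: The stop sits at rest in the second notch (within 5 mm of its centre along the rail, its pin sunk more than 3.5 mm) and the door is shut to within 0.08 rad (all of step 2 and value of joint sorter_door below 0.08 rad and velocity of joint stop_slide between -0.01 and 0.01 m/s); the robot touches nothing.
It fails at once if the stop's pin is pulled up more than 4 mm off the rail (value of joint stop_pin below -0.004 m).
It fails at once if another toy is moved by more than 30 mm or lifted (distance of any of maple_peg, loose_cylinder, bridge_block, turntable, ring_stacker, peg_bowl, toy_car from where it was at the start of the episode above 0.03 m).
It also fails if it takes over 53 s, if anything falls off the work surface, if the arm or the gripper's body presses on something with over 40 N, if the wrist force passes 120 N, or if a joint passes its speed limit or range.

## Robot

A 6-joint arm with a two-finger parallel gripper is mounted at the origin on the work surface. World frame = base frame: x ahead of the robot, y to its left, z up, the work surface at z = 0. Lengths are in m, angles in rad, forces in N, time in s.
With the tool pointing down it reaches from about 0.325 to 0.925 m from the base axis. Payload 3.1 kg.
Tool frame: the origin (TCP) lies on the centre line of the jaws, within the pads' length; the fingertips stand 14 mm ahead of it and the grasp point (between the pads) lies 5 mm behind it; z points along the fingers, y is the direction in which the jaws open and shut (so a half turn about z gives the same grasp; the last joint's range is limited). The gripper opens to 85 mm and grips with 20 to 120 N. Pads are 22 mm wide; open, the fingers measure 114 mm over their backs; the gripper's body (76 mm by 85 mm) begins 54 mm behind the grasp point. The pads swing forward as they close: fully open they stand 13 mm farther back than shut.
Start: joints at [-1.452, 0.217, 1.613, -0, 1.311, -0.112], TCP at [0.143, -0.608, 0.245] pointing down, gripper open.
Joint ranges: [-2.75, 2.75], [-0.78, 2.1], [0.31, 2.55], [-1.13, 4.27], [0.13, 2.63], [-2.58, 2.58]. Speed limits (rad/s): [2.79, 2.79, 3.14, 3.14, 3.14, 3.14].

## Interface

Orientations are given as a rotation vector (axis times angle).
In Python, from bench import * gives the robot as it stands. The module is installed in compiled form; this text tells all that it offers.
- The arm moves only by the tool apply_moves, never from a script. Its argument "series" is text: rows parted by semicolons, each of 6 numbers parted by spaces: the shift along the tool's x, y, z normalised to -1 to 1, where 1 is 40 cm, then the turn, a rotation vector about the tool's x, y, z normalised to -1 to 1, where 1 is 30 degrees. In form: x y z rx ry rz; .... A call has exactly 8 rows; each row is the pose to reach, as a shift and turn from the pose measured when the call began, along the tool's axes at that moment; what a row does not reach only later rows make up. A row lasts 1/12 s, in which the tool goes at most 41.7 mm and 7.16 degrees, less where a joint would pass 70% of its speed; a pose out of reach is approached as far as the arm can. A call with a number of a shift or a turn outside -1 to 1 is refused whole. A call with a gripper value outside its range is refused whole. "gripper" is the finger opening in mm, from 0 to 85.4, set as the call begins (left out, the last holds). The fingers move at their own pace and stop on an object; "grip_force" is the grip in N (left out, the last holds). Time passes only in rows, so rows that repeat a pose let the fingers close, or fill a call up. It gives the time, the measured TCP pose, the force and the opening at its end, in the units of the state.
- sense(): the state, without advancing time (a new reading comes with each control period).
- grab_frame(name): name is "side" or "top"; returns a dict with "img" (480x640x3 uint8, red, green, blue), "intrinsics" (3x3 intrinsics, pixels), "k1" (the pictures are not rectified: a ray, as slopes to the right and down, at radius r is drawn at 1 + k1 r^2 times it, then the intrinsics apply), "R" (3x3) and "t" (3): a world point X has camera coordinates R X + t. Camera axes: x right, y down, z forward; pixel columns grow to the right and rows downward; lengths in m; the calibration is good to about 2 mm. A picture is of the moment at which its call begins. There is no depth.
- close_job(): hands the job in, once; it reports no verdict.
The state is a dict: "time_s": time; "joints": joint angles; "joint_vel": joint speeds; "effort": joint torques, N m; "position": TCP position; "tool_rot": TCP orientation; "ft_force": force on the tool from outside, world axes, zero at the start; "wrist_torque": the same for the moment, N m; "gripper_width": opening from 0.0 (shut) to 1.0 (fully open).
Only numpy, scipy, OpenCV 4.12 (cv2) and the standard library are available. Lean on these libraries where they do the work, as an engineer would, in place of code of your own. Each camera call takes 0.05 s, during which the arm holds its last target.

## Working session

There is one attempt and no reset: what is moved stays moved. The work goes in short steps, Python scripts to look and compute and a tool call to move; the robot and the scene stay as the last step left them, time stands still between calls to the robot, and variables do not carry over. Pictures are saved under pics/ and viewed, and the job is handed in when it is done.

Besides the shell and the picture viewer there is one more tool, called as name(argument=value, ...) on one line, values as JSON. apply_moves: Moves the arm, as the interface text tells. Its arguments: {"type":"object","properties":{"series":{"type":"string"},"gripper":{"type":"number"},"grip_force":{"type":"number"}},"required":["series"]}

```bash
mkdir -p pics
python3 - <<'E'
from bench import *
import cv2,pickle
s=sense();print(s)
for n in("side","top"):
    f=grab_frame(n);cv2.imwrite(f"pics/{n}0.png",f["img"][:,:,::-1]);pickle.dump(f,open(f"{n}0.pkl","wb"))
    print(n,f["intrinsics"],f["k1"],f["R"],f["t"])
E
```

```text
{'time_s': 0.0, 'joints': array([-1.45219653e+00,  2.17778959e-01,  1.61495585e+00, -5.37811090e-06,
        1.31132231e+00, -1.12185600e-01]), 'joint_vel': array([-4.84093440e-04, -7.63625867e-05,  5.37548306e-04,  2.94313457e-04,
        4.23112548e-04, -8.44005319e-04]), 'effort': array([ 1.56597212e-04, -3.96842122e+01, -3.03852010e+01, -1.78277296e-04,
        9.65415034e-03, -1.81456365e-06]), 'position': array([ 0.14289727, -0.60762156,  0.24394153]), 'tool_rot': array([-3.11825165e+00, -3.61431287e-01,  2.05614935e-05]), 'ft_force': array([0.5216297 , 0.42830841, 0.02149218]), 'wrist_torque': array([0.02287598, 0.00754396, 0.01540718]), 'gripper_width': 1.000060984520205}
side [[488.50912871   0.         318.3665427 ]
 [  0.         488.50912871 241.90432355]
 [  0.           0.           1.        ]] 0.041861029690878127 [[-0.7534767  -0.65707955  0.02278892]
 [-0.36238194  0.38612502 -0.84828462]
 [ 0.5485911  -0.64742099 -0.52904997]] [0.40307117 0.29230481 0.77937478]
top [[492.61652438   0.         321.18945749]
 [  0.         492.61652438 238.30063818]
 [  0.           0.           1.        ]] -0.05959929604128374 [[ 0.02379663 -0.99969979  0.00583497]
 [-0.99808465 -0.02409076 -0.05697945]
 [ 0.05710292 -0.00446788 -0.9983583 ]] [6.04039663e-04 5.54081171e-01 1.41884038e+00]
```

View pics/side0.png

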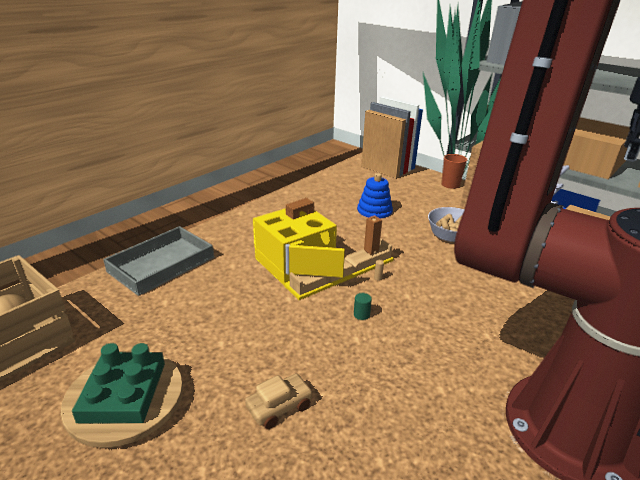

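View pics/top0.png

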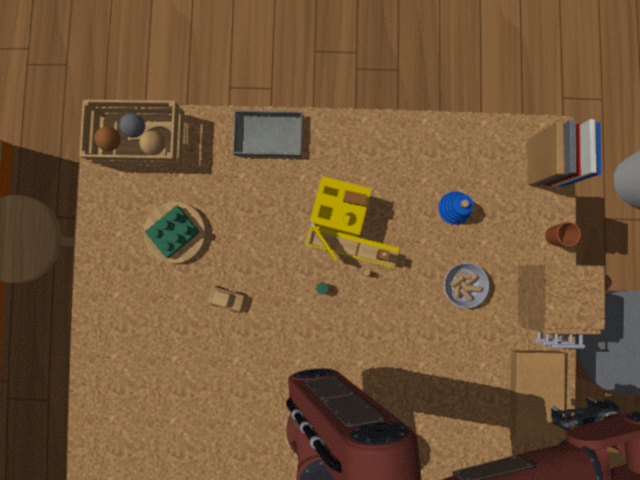

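The side view shows the door open towards the rail, with the stop near the far end. The top view puts the sorter at about (340,210) and the rail from (308,237) to (397,258). I'll zoom in.

Run:
```python
import cv2
a=cv2.imread("pics/top0.png")[165:305,295:415];cv2.imwrite("pics/topz.png",cv2.resize(a,None,fx=4.2,fy=4.2,interpolation=cv2.INTER_CUBIC))
a=cv2.imread("pics/side0.png")[190:330,240:410];cv2.imwrite("pics/sidez.png",cv2.resize(a,None,fx=4.2,fy=4.2,interpolation=cv2.INTER_CUBIC))
```

```text
(no output)
```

View pics/topz.png

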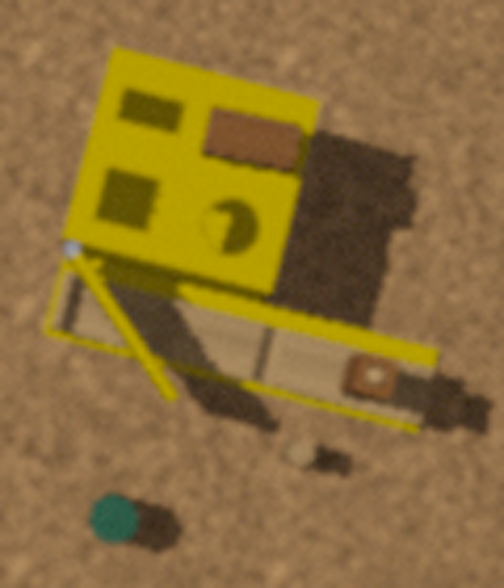

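View pics/sidez.png

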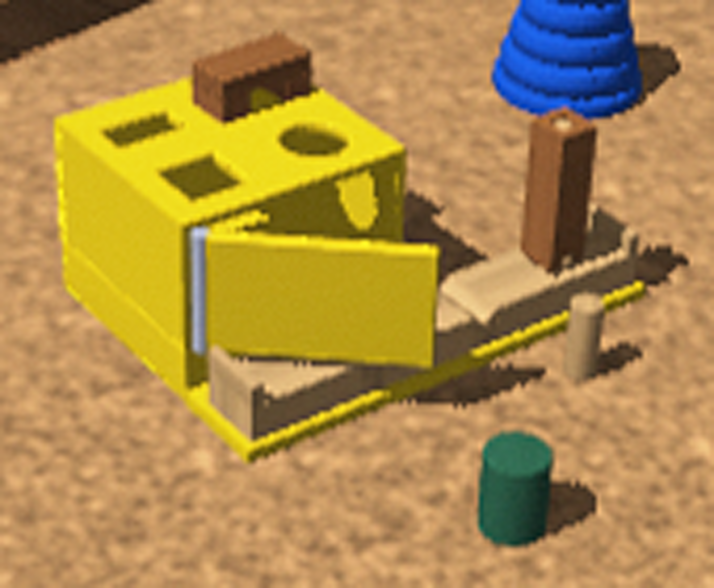

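```bash
cat > h.py <<'E'
import numpy as np,pickle,cv2
from scipy.optimize import least_squares
def proj(f,P):
    c=f["R"]@np.asarray(P,float)+f["t"];u=c[:2]/c[2];u=u*(1+f["k1"]*(u@u));return f["intrinsics"][:2,:2]@u+f["intrinsics"][:2,2]
def unproj(f,px,z):
    K=f["intrinsics"]
    g=least_squares(lambda p:proj(f,[p[0],p[1],z])-px,[.6,0]);return g.x
def s2w(q,p):
    c,s=np.cos(q[2]),np.sin(q[2]);p=np.asarray(p)
    return np.array([q[0]+c*p[0]-s*p[1],q[1]+s*p[0]+c*p[1],p[2]])
E
python3 - <<'E'
from h import *
T=pickle.load(open("top0.pkl","rb"));S=pickle.load(open("side0.pkl","rb"))
zt=lambda a,b:np.array([(a+.5)/4.2-.5+295,(b+.5)/4.2-.5+165])
zs=lambda a,b:np.array([(a+.5)/4.2-.5+240,(b+.5)/4.2-.5+190])
def pts(q):
    a=q[4];h=np.array([-.005,.062]);d=np.array([-np.sin(a),-np.cos(a)]);n=np.array([-np.cos(a),np.sin(a)])
    e=h+.118*d
    o=e+.004*n
    st=[-.035,-.165+q[3],.118]
    return [(T,zt(115,47),[.13,.07,.11]),(T,zt(320,100),[.13,-.07,.11]),(T,zt(273,293),[0,-.07,.11]),(T,zt(63,238),[0,.07,.11]),
     (S,zs(185,222),[0,.07,.11]),(S,zs(403,150),[0,-.07,.11]),(S,zs(57,118),[.13,.07,.11]),
     (T,zt(370,374),st),(S,zs(563,120),st),(T,zt(171,396),[*e,.106]),(S,zs(437,247),[*o,.106]),(S,zs(433,366),[*o,.036])]
def r(q): return np.concatenate([proj(f,s2w(q,p))-u for f,u,p in pts(q)])
g=least_squares(r,[.6,0,-.2,.03,.6],loss='soft_l1');q=g.x;print(q);print(r(q).reshape(-1,2).round(1))
np.save("q.npy",q)
a=q[4]
print("hinge",s2w(q,[-.005,.062,.071]),"edge",s2w(q,[-.005-.118*np.sin(a),.062-.118*np.cos(a),.071]),"stop",s2w(q,[-.035,-.165+q[3],.118]),"notch",s2w(q,[-.035,-.01,.03]))
print("peg",unproj(T,zt(302,452),.045),unproj(S,zs(586,300),.045),"cyl",unproj(T,zt(113,518),.045),unproj(S,zs(516,447),.045))
for n,p in (("peg",unproj(T,zt(302,452),.045)),("cyl",unproj(T,zt(113,518),.045))):
    d=p-q[:2];c,s=np.cos(q[2]),np.sin(q[2]);print(n,c*d[0]+s*d[1],-s*d[0]+c*d[1])
E
```

```text
[ 0.57814136 -0.02076099 -0.23631417  0.01903841  0.70679156]
[[-0.2 -0.3]
 [ 0.3  0.2]
 [-0.5 -0. ]
 [-0.1 -0.1]
 [-0.6  0.3]
 [ 1.1 -0.9]
 [-0.6 -0.5]
 [ 0.5  0.2]
 [-0.5  0.4]
 [ 1.1  0.5]
 [ 0.4  0.8]
 [-0.3 -0.1]]
hinge [0.58779581 0.04068648 0.071     ] edge [ 0.49228827 -0.02861223  0.071     ] stop [ 0.50994145 -0.15447172  0.118     ] notch [ 0.54177289 -0.02228884  0.03      ]
peg [ 0.45865166 -0.11725256] [ 0.45956147 -0.11698132] cyl [0.41114399 0.00970438] [0.41203547 0.00848478]
peg -0.09357809520363312 -0.12178485341880797
cyl -0.16948866938751628 -0.009478900006104247
```

```bash
cat >> h.py <<'E'
from scipy.spatial.transform import Rotation as Ro
q=np.load("q.npy") if __import__("os").path.exists("q.npy") else None
def w2s(p):
    d=np.asarray(p)[:2]-q[:2];c,s=np.cos(q[2]),np.sin(q[2]);return np.array([c*d[0]+s*d[1],-s*d[0]+c*d[1]])
def plan(s,x,y,z):
    R=Ro.from_rotvec(s["tool_rot"]);t=s2w(q,[x,y,z])
    G=Ro.from_matrix(np.array([[np.cos(q[2]),np.sin(q[2]),0],[np.sin(q[2]),-np.cos(q[2]),0],[0,0,-1]]))
    rv=(R.inv()*G).as_rotvec()
    print("target",(x,y,z),"row",(R.inv().apply(t-s["position"])/.4).round(4),(np.degrees(rv)/30).round(3))
def st(s):
    print("t",round(s["time_s"],2),"sorter xy mm",(w2s(s["position"])*1e3).round(1),"z",s["position"][2].round(4),"F(sorter)",(w2s(s["ft_force"][:2]+q[:2])).round(2),s["ft_force"][2].round(2),"w",round(s["gripper_width"],3))
E
python3 - <<'E'
from bench import *; from h import *
s=sense();st(s);plan(s,-.115,.005,.2);plan(s,-.2,-.3,.22)
E
```

```text
t 0.1 sorter xy mm [-285.7 -672.5] z 0.2441 F(sorter) [-0.03  0.21] -0.5 w 0.999
target (-0.115, 0.005, 0.2) row [ 1.1437 -1.3199  0.1134] [-0.004  0.     0.892]
target (-0.2, -0.3, 0.22) row [ 0.6107 -0.7349  0.062 ] [-0.004  0.     0.892]
```

apply_moves(series="0.07 -0.08 0 0 0 0.2; 0.13 -0.16 0.01 0 0 0.4; 0.19 -0.24 0.02 0 0 0.6; 0.25 -0.32 0.03 0 0 0.8; 0.31 -0.4 0.04 0 0 0.892; 0.37 -0.48 0.05 0 0 0.892; 0.43 -0.55 0.06 0 0 0.892; 0.49 -0.62 0.06 0 0 0.892", gripper=0, grip_force=20)

```text
time_s: 0.77
position: [0.2768, -0.3187, 0.2192]
tool_rot: [-3.116, 0.371, 0.003]
ft_force: [1.5, 0.1, 0.1]
gripper_width: -0.004
```

Run:
```python
from bench import *; from h import *
s=sense();st(s);plan(s,-.115,.005,.2)
```

```text
t 0.77 sorter xy mm [-223.3 -360.2] z 0.2192 F(sorter) [1.45 0.46] 0.08 w -0.004
target (-0.115, 0.005, 0.2) row [ 0.2702 -0.913   0.0509] [-0.007  0.004 -0.001]
```

apply_moves(series="0.03 -0.09 0.01 0 0 0; 0.06 -0.18 0.02 0 0 0; 0.09 -0.28 0.03 0 0 0; 0.12 -0.38 0.04 0 0 0; 0.16 -0.48 0.05 0 0 0; 0.2 -0.58 0.05 0 0 0; 0.22 -0.68 0.05 0 0 0; 0.24 -0.77 0.05 0 0 0")

```text
time_s: 1.43
position: [0.4427, -0.0394, 0.1999]
tool_rot: [-3.115, 0.37, 0.003]
ft_force: [1.9, -0.2, 0.6]
gripper_width: -0.004
```

Run:
```python
from bench import *; from h import *
s=sense();st(s);plan(s,-.125,.01,.092)
```

```text
t 1.43 sorter xy mm [-127.3  -49.9] z 0.1999 F(sorter) [1.88 0.25] 0.63 w -0.004
target (-0.125, 0.01, 0.092) row [ 0.0064 -0.1486  0.2704] [-0.008  0.005 -0.   ]
```

apply_moves(series="0 -0.06 0.02 0 0 0; 0 -0.11 0.06 0 0 0; 0 -0.15 0.1 0 0 0; 0 -0.15 0.15 0 0 0; 0 -0.15 0.2 0 0 0; 0 -0.15 0.25 0 0 0; 0 -0.15 0.27 0 0 0; 0 -0.15 0.27 0 0 0")

```text
time_s: 2.1
position: [0.454, 0.0197, 0.0896]
tool_rot: [-3.115, 0.37, 0.013]
ft_force: [-0.3, 0.5, -0.5]
gripper_width: 0.005
```

Run:
```python
from bench import *; from h import *
s=sense();st(s);plan(s,-.05,-.01,.092);plan(s,-.024,-.025,.092)
for n in("side","top"):
    f=grab_frame(n);cv2.imwrite(f"pics/{n}1.png",f["img"][:,:,::-1])
b=cv2.imread("pics/side1.png")[170:330,240:420];a=cv2.imread("pics/top1.png")[165:325,285:415]
cv2.imwrite("pics/c1.png",cv2.resize(cv2.hconcat([a,b]),None,fx=2.5,fy=2.5,interpolation=2))
```

```text
t 2.1 sorter xy mm [-130.2   10.3] z 0.0896 F(sorter) [-0.44  0.45] -0.5 w 0.005
target (-0.05, -0.01, 0.092) row [ 0.2004  0.0507 -0.0079] [-0.006  0.016 -0.   ]
target (-0.024, -0.025, 0.092) row [ 0.2654  0.0882 -0.0086] [-0.006  0.016 -0.   ]
```

View pics/c1.png

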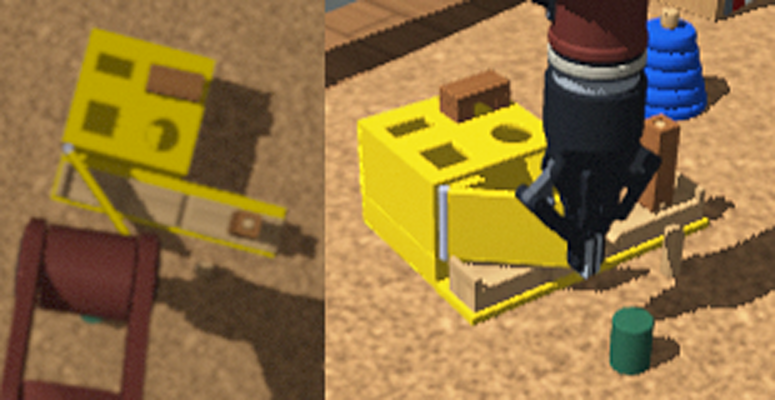

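The fingertips are just in front of the open door, with the cylinder and peg clear below. I'm pushing now.

apply_moves(series="0.04 0.01 0 0 0 0; 0.07 0.02 0 0 0 0; 0.1 0.03 0 0 0 0; 0.13 0.035 0 0 0 0; 0.16 0.04 0 0 0 0; 0.19 0.05 0 0 0 0; 0.22 0.06 0 0 0 0; 0.24 0.075 0 0 0 0")

```text
time_s: 2.87
position: [0.545, -0.0332, 0.0929]
tool_rot: [-3.115, 0.371, 0.001]
ft_force: [-0.7, 0.2, 1.1]
gripper_width: -0.001
```

Run:
```python
from bench import *; from h import *
s=sense();st(s);plan(s,-.022,-.025,.092);print(s["joints"])
```

```text
t 2.87 sorter xy mm [-29.3 -19.8] z 0.0929 F(sorter) [-0.76 -0.  ] 1.06 w -0.001
target (-0.022, -0.025, 0.092) row [0.0183 0.013  0.0022] [-0.009  0.002 -0.001]
[-0.19180897  0.23416649  1.9076006   0.00550485  1.00052043  1.61308803]
```

apply_moves(series="0.004 0.005 0 0 0 0; 0.008 0.009 0 0 0 0; 0.012 0.013 0 0 0 0; 0.015 0.013 0 0 0 0; 0.018 0.013 0 0 0 0; 0.021 0.013 0 0 0 0; 0.023 0.013 0 0 0 0; 0.023 0.013 0 0 0 0")

```text
time_s: 3.53
position: [0.5527, -0.0403, 0.0928]
tool_rot: [-3.115, 0.371, 0.001]
ft_force: [-1.3, 0.6, 0.1]
gripper_width: 0.0
```

Run:
```python
from bench import *; from h import *
s=sense();st(s)
for n in("side","top"):
    f=grab_frame(n);cv2.imwrite(f"pics/{n}2.png",f["img"][:,:,::-1])
b=cv2.imread("pics/side2.png")[170:330,240:420];a=cv2.imread("pics/top2.png")[165:325,285:415]
cv2.imwrite("pics/c2.png",cv2.resize(cv2.hconcat([a,b]),None,fx=2.5,fy=2.5,interpolation=2))
```

```text
t 3.53 sorter xy mm [-20.2 -24.9] z 0.0928 F(sorter) [-1.38  0.33] 0.09 w 0.0
```

View pics/c2.png

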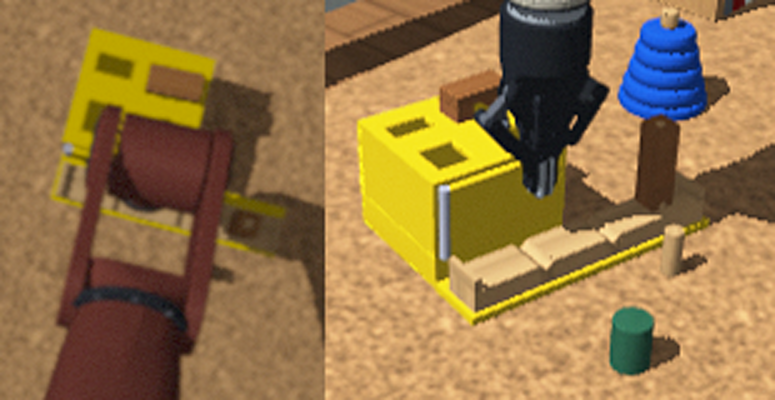

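The side view shows the door almost flush with the front. The force is still only about 1.4 N, so I'll push on in small steps until it rises.

apply_moves(series="0.003 0 0 0 0 0; 0.006 0 0 0 0 0; 0.008 0 0 0 0 0; 0.01 0 0 0 0 0; 0.01 0 0 0 0 0; 0.01 0 0 0 0 0; 0.01 0 0 0 0 0; 0.01 0 0 0 0 0")

```text
time_s: 4.3
position: [0.553, -0.0403, 0.0927]
tool_rot: [-3.114, 0.37, 0.015]
ft_force: [-10.3, 1.5, 8.8]
gripper_width: -0.0
```

Run:
```python
from bench import *; from h import *
s=sense();st(s)
```

```text
t 4.3 sorter xy mm [-19.9 -24.9] z 0.0927 F(sorter) [-10.4   -0.91] 8.79 w -0.0
```

Motion has stopped at 10 N, so the door is on its stop. I'm backing off, then turning the wrist by -90° so the finger linkage won't overhang the stop.

apply_moves(series="-0.05 0 0 0 0 0; -0.12 0 0 0 0 0; -0.2 0 0 0 0 0; -0.21 0.06 -0.03 0 0 -0.2; -0.21 0.14 -0.06 0 0 -0.4; -0.21 0.22 -0.08 0 0 -0.6; -0.21 0.3 -0.08 0 0 -0.8; -0.21 0.38 -0.08 0 0 -1")

```text
time_s: 4.97
position: [0.4369, -0.1704, 0.1264]
tool_rot: [-3.103, -0.458, 0.007]
ft_force: [0.0, -0.9, -0.7]
gripper_width: -0.001
```

Run:
```python
from bench import *; from h import *
s=sense();st(s);plan(s,-.1,-.205,.125)
```

```text
t 4.97 sorter xy mm [-102.3 -178.5] z 0.1264 F(sorter) [ 0.25 -0.9 ] -0.72 w -0.001
target (-0.1, -0.205, 0.125) row [-0.0284  0.06    0.0033] [-0.009  0.01   1.011]
```

apply_moves(series="-0.01 0.02 0 0 0 -0.2; -0.02 0.04 0 0 0 -0.4; -0.03 0.06 0 0 0 -0.6; -0.035 0.07 0 0 0 -0.8; -0.035 0.07 0 0 0 -1; -0.035 0.07 0 0 0 -1; -0.035 0.07 0 0 0 -1; -0.035 0.07 0 0 0 -1")

```text
time_s: 5.63
position: [0.4318, -0.2012, 0.1264]
tool_rot: [-2.879, -1.242, 0.004]
ft_force: [-0.5, -0.0, -0.2]
gripper_width: 0.002
```

apply_moves(series="0 0 0 0 0 -0.2; 0 0 0 0 0 -0.4; 0 0 0 0 0 -0.6; 0 0 0 0 0 -0.8; 0 0 0 0 0 -0.99; 0 0 0 0 0 -0.99; 0 0 0 0 0 -0.99; 0 0 0 0 0 -0.99")

```text
time_s: 6.3
position: [0.4319, -0.201, 0.1264]
tool_rot: [-2.467, -1.936, 0.002]
ft_force: [0.3, -0.3, -0.3]
gripper_width: -0.001
```

Run:
```python
from bench import *; from h import *
s=sense();st(s);plan(s,-.035,-.2,.125);plan(s,-.035,-.2,.092);print(s["joints"])
for n in("side","top"):
    f=grab_frame(n);cv2.imwrite(f"pics/{n}3.png",f["img"][:,:,::-1])
b=cv2.imread("pics/side3.png")[170:330,240:450];a=cv2.imread("pics/top3.png")[165:325,305:415]
cv2.imwrite("pics/c3.png",cv2.resize(cv2.hconcat([a,b]),None,fx=2.5,fy=2.5,interpolation=2))
```

```text
t 6.3 sorter xy mm [-100.  -209.5] z 0.1264 F(sorter) [ 0.33 -0.2 ] -0.28 w -0.001
target (-0.035, -0.2, 0.125) row [0.0244 0.1625 0.0027] [-0.013  0.004  2.993]
target (-0.035, -0.2, 0.092) row [0.0242 0.1629 0.0852] [-0.013  0.004  2.993]
[-5.83777776e-01  4.46191278e-02  2.04871324e+00  1.15019401e-03
  1.05435506e+00 -3.44139473e-01]
```

View pics/c3.png

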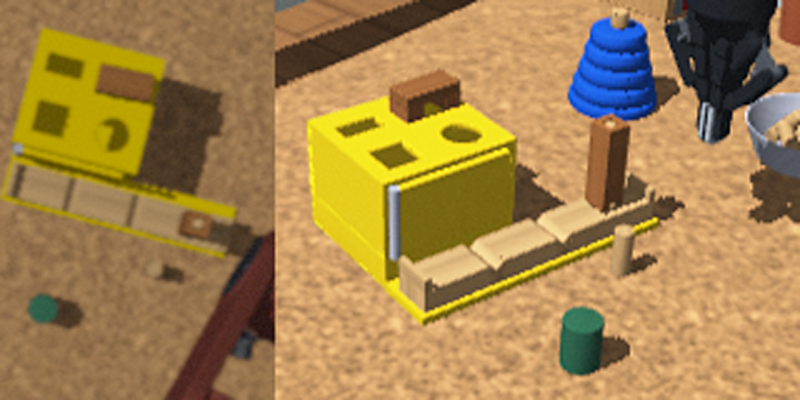

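The door is shut and the stop hasn't moved. Next I position behind the stop, lower, then push.

apply_moves(series="0.005 0.05 0 0 0 0; 0.01 0.1 0 0 0 0; 0.02 0.15 0 0 0 0; 0.022 0.163 0.02 0 0 0; 0.022 0.163 0.05 0 0 0; 0.022 0.163 0.085 0 0 0; 0.022 0.163 0.085 0 0 0; 0.022 0.163 0.085 0 0 0")

```text
time_s: 7.07
position: [0.4944, -0.2067, 0.0897]
tool_rot: [-2.462, -1.933, 0.005]
ft_force: [-0.0, -0.4, -0.2]
gripper_width: -0.002
```

Run:
```python
from bench import *; from h import *
s=sense();st(s);plan(s,-.035,-.1,.092)
```

```text
t 7.07 sorter xy mm [ -37.9 -200.3] z 0.0897 F(sorter) [ 0.08 -0.43] -0.19 w -0.002
target (-0.035, -0.1, 0.092) row [ 0.2509  0.0063 -0.0046] [-0.023  0.01   2.993]
```

apply_moves(series="0.03 0.005 0 0 0 0; 0.06 0.005 0 0 0 0; 0.08 0.005 0 0 0 0; 0.1 0.005 0 0 0 0; 0.12 0.005 0 0 0 0; 0.14 0.005 0 0 0 0; 0.15 0.005 0 0 0 0; 0.15 0.005 0 0 0 0")

```text
time_s: 7.73
position: [0.5112, -0.1475, 0.0904]
tool_rot: [-2.461, -1.934, 0.003]
ft_force: [0.3, 1.0, 0.8]
gripper_width: -0.001
```

Run:
```python
from bench import *; from h import *
s=sense();st(s)
for n in("side","top"):
    f=grab_frame(n);cv2.imwrite(f"pics/{n}4.png",f["img"][:,:,::-1])
b=cv2.imread("pics/side4.png")[170:330,240:450];a=cv2.imread("pics/top4.png")[165:325,305:415]
cv2.imwrite("pics/c4.png",cv2.resize(cv2.hconcat([a,b]),None,fx=2.5,fy=2.5,interpolation=2))
```

```text
t 7.73 sorter xy mm [ -35.4 -138.9] z 0.0904 F(sorter) [0.03 1.05] 0.81 w -0.001
```

View pics/c4.png

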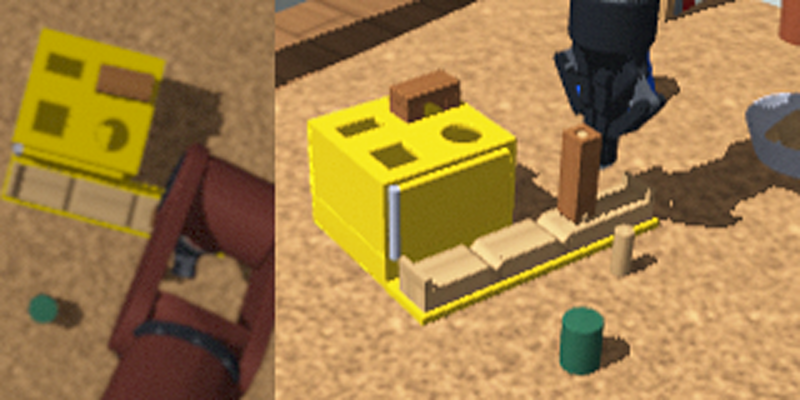

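```bash
cat >> h.py <<'E'
def slide(px):
    S=pickle.load(open("side0.pkl","rb"))
    g=least_squares(lambda p:proj(S,s2w(q,[-.035,-.165+p[0],.118]))-px,[.05]);return g.x[0]*1e3,g.fun
def zoom(n,box,k,out):
    from bench import grab_frame
    f=grab_frame(n);i=f["img"][:,:,::-1];x,y,w,h=box
    cv2.imwrite(out,cv2.resize(np.ascontiguousarray(i[y:y+h,x:x+w]),None,fx=k,fy=k,interpolation=2))
E
python3 - <<'E'
from h import *
print(slide([362,222.4]))
b=cv2.imread("pics/side4.png")[200:270,330:400];cv2.imwrite("pics/d4.png",cv2.resize(b,None,fx=8,fy=8,interpolation=2))
E
```

```text
(np.float64(51.48764658875431), array([0.05045384, 0.14356522]))
```

View pics/d4.png

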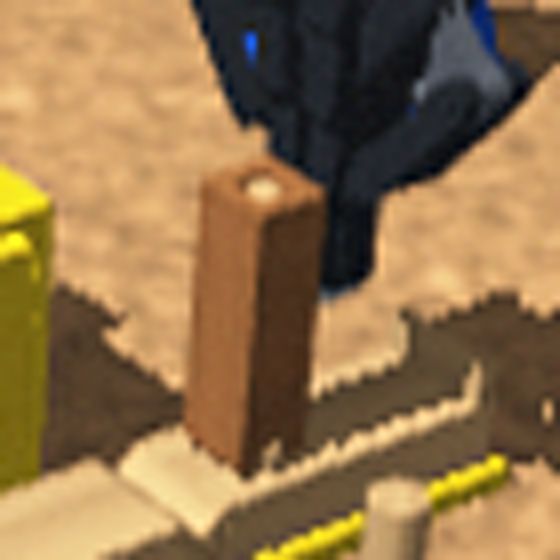

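The pin is flush, the stop is at about 51 mm, and the finger offset comes to slide ≈ y + 190 mm. Next I push through the first notch.

apply_moves(series="0.025 0 0 0 0 0; 0.04 0 0 0 0 0; 0.055 0 0 0 0 0; 0.07 0 0 0 0 0; 0.085 0 0 0 0 0; 0.1 0 0 0 0 0; 0.115 0 0 0 0 0; 0.12 0 0 0 0 0")

```text
time_s: 8.5
position: [0.5227, -0.1007, 0.0904]
tool_rot: [-2.461, -1.934, 0.003]
ft_force: [-0.4, -1.5, -0.4]
gripper_width: -0.001
```

Run:
```python
from bench import *; from h import *
s=sense();st(s)
zoom("side",(290,190,110,90),6,"pics/d5.png")
```

```text
t 8.5 sorter xy mm [-35.2 -90.7] z 0.0904 F(sorter) [-0.04 -1.54] -0.38 w -0.001
```

View pics/d5.png

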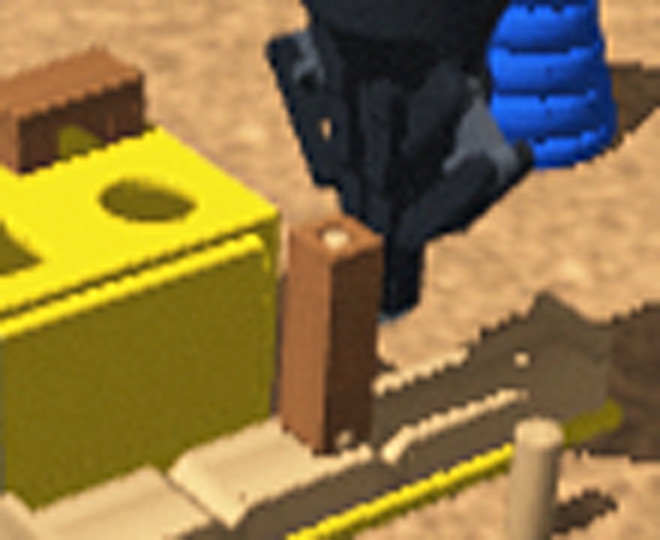

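Run:
```python
from h import *
print(slide([345.6,229.5]),slide([363.0,223.6]))
```

```text
(np.float64(98.67434149376922), array([-0.36764025, -1.04619052])) (np.float64(50.01080280773291), array([-0.43483897, -1.23732111]))
```

The stop is past the first notch at about 99 mm, with the pin flush again. I'm continuing to about 140 mm, then in smaller steps.

apply_moves(series="0.015 0 0 0 0 0; 0.03 0 0 0 0 0; 0.045 0 0 0 0 0; 0.06 0 0 0 0 0; 0.075 0 0 0 0 0; 0.09 0 0 0 0 0; 0.1 0 0 0 0 0; 0.1 0 0 0 0 0")

```text
time_s: 9.22
position: [0.5323, -0.0602, 0.0906]
tool_rot: [-2.46, -1.934, 0.001]
ft_force: [0.0, -1.1, 0.1]
gripper_width: -0.0
```

Run:
```python
from bench import *; from h import *
s=sense();st(s)
```

```text
t 9.22 sorter xy mm [-35.3 -49.1] z 0.0906 F(sorter) [ 0.26 -1.03] 0.06 w -0.0
```

apply_moves(series="0.004 0 0 0 0 0; 0.008 0 0 0 0 0; 0.012 0 0 0 0 0; 0.016 0 0 0 0 0; 0.019 0 0 0 0 0; 0.022 0 0 0 0 0; 0.025 0 0 0 0 0; 0.027 0 0 0 0 0")

```text
time_s: 9.88
position: [0.5349, -0.0493, 0.0907]
tool_rot: [-2.459, -1.933, 0.0]
ft_force: [0.0, 0.2, 0.2]
gripper_width: -0.001
```

Run:
```python
from bench import *; from h import *
s=sense();st(s)
zoom("side",(270,190,110,90),6,"pics/d6.png")
```

```text
t 9.88 sorter xy mm [-35.3 -37.9] z 0.0907 F(sorter) [-0.02  0.16] 0.2 w -0.001
```

View pics/d6.png

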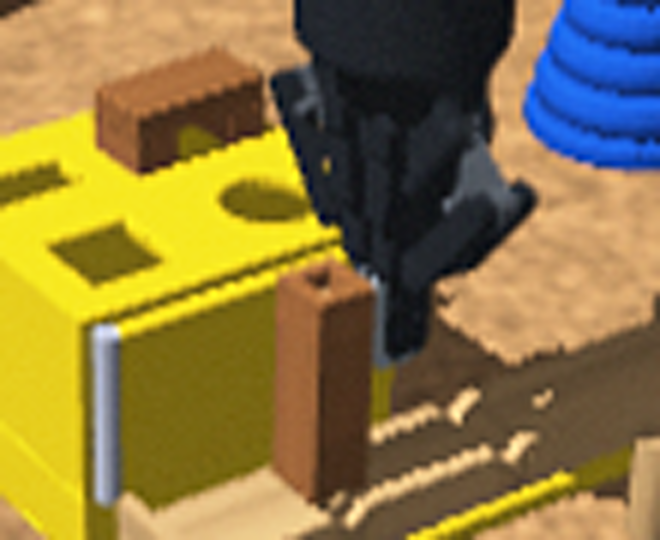

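The hole in the stop's top is now dark and the push force is zero, so the pin has dropped. I'll retreat along the rail and then rise.

apply_moves(series="-0.03 0 0 0 0 0; -0.08 0 0 0 0 0; -0.12 0 -0.02 0 0 0; -0.15 0 -0.08 0 0 0; -0.18 0 -0.16 0 0 0; -0.25 0 -0.24 0 0 0; -0.33 -0.02 -0.3 0 0 0; -0.42 -0.03 -0.34 0 0 0")

```text
time_s: 10.6
position: [0.4852, -0.2128, 0.2292]
tool_rot: [-2.461, -1.938, -0.003]
ft_force: [1.0, -1.6, -0.8]
gripper_width: -0.001
```

apply_moves(series="-0.09 0 0 0 0 0; -0.18 0 0 0 0 0; -0.27 0 0 0 0 0; -0.32 0 0 0 0 0; -0.32 0 0 0 0 0; -0.32 0 0 0 0 0; -0.32 0 0 0 0 0; -0.32 0 0 0 0 0")

```text
time_s: 11.27
position: [0.4552, -0.3362, 0.2281]
tool_rot: [-2.46, -1.939, -0.003]
ft_force: [0.5, -0.9, -0.7]
gripper_width: 0.002
```

Run:
```python
from bench import *; from h import *
s=sense();st(s);print(slide([324,236.5]))
zoom("side",(240,180,170,140),4,"pics/e1.png");zoom("top",(295,165,120,140),4.2,"pics/e2.png")
```

```text
t 11.27 sorter xy mm [ -45.7 -335.5] z 0.2281 F(sorter) [ 0.71 -0.79] -0.65 w 0.002
(np.float64(155.8849914432215), array([-0.183063  , -0.52099085]))
```

View pics/e1.png

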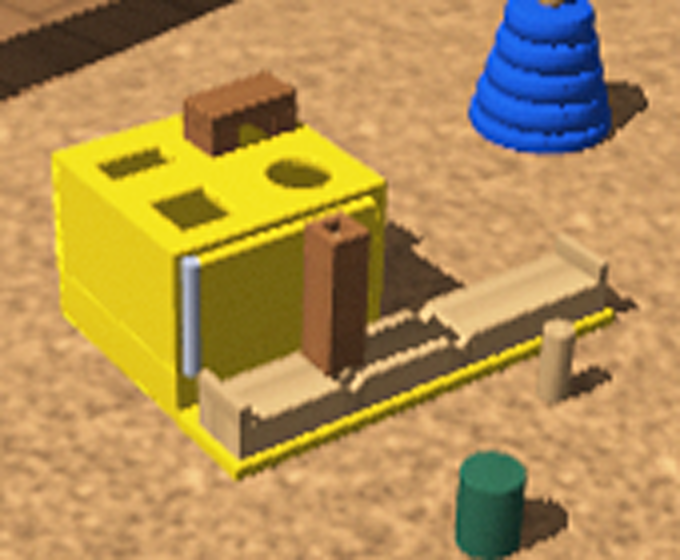

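View pics/e2.png

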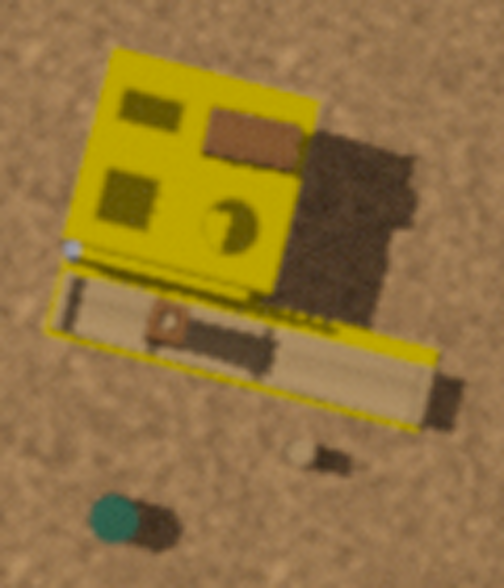

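Both views show the door flat against the front. The stop stands at about 156 mm with its pin sunk (dark hole at (337,225) in the side crop). The peg, cylinder and bridge block haven't moved, so I'm handing in.

```bash
python3 -c "
from bench import *
print(close_job())"
```

```text
the job is handed in; nothing more can be done
None
```

The door is shut and the stop is sitting in the second notch. I handed the job in at about 11.3 s of the 53 s allowed; no verdict was reported.

- **Door:** I pushed it with closed fingertips until it stopped moving at about 10 N. The last pictures still show it flush with the sorter's front. I judged that by eye and did not measure the final angle.
- **Stop:** I pushed it from about 19 mm, through the first notch, to about 156 mm by the side camera (goal 155 mm, camera error roughly 1–2 mm). The push force fell to zero there. The hole in its top went dark in the side view, so the pin has dropped, though I could not measure its depth.
- **Other toys:** The maple peg, cylinder and bridge block look unmoved in the before and after pictures. The ring stacker also shows no change in the side view. I did not check the turntable, bowl and car again, but the arm's moves did not go down to them.
- **Robot:** It ended clear of everything, about 0.23 m up, with the force reading near zero. No check failed or disagreed.

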